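Hold the sprung kiln lid for a spring adjustment

ROBOT

A 6-joint arm with a two-finger parallel gripper is mounted at the origin on the work surface. World frame = base frame: x ahead of the robot, y to its left, z up, the work surface at z = 0. Lengths are in mm, angles in rad, forces in N, time in s.
With the tool pointing down it reaches from about 350 to 800 mm from the base axis. Payload 7.3 kg.
Tool frame: the origin (TCP) lies at the very end of the fingers, on their centre line; the grasp point (between the pads) lies 19 mm behind it; z points along the fingers, y is the line along which they close (so a half turn about z gives the same grasp; the last joint's range is limited). The gripper opens to 85 mm and grips with 20 to 120 N. Pads are 22 mm wide; open, the fingers measure 114 mm over their backs; the gripper's body (76 mm by 85 mm) begins 54 mm behind the grasp point. The pads swing forward as they close: fully open they stand 13 mm farther back than shut.
Start: joints at [1.051, 0.342, 1.524, -0, 1.275, -0.146], TCP at [191.694, 488.772, 231.322] pointing down, gripper open.
Joint ranges: [-2.53, 2.53], [-0.77, 2.02], [0.04, 2.7], [-1, 4.14], [0.28, 2.66], [-3.11, 3.11]. Speed limits (rad/s): [2.57, 2.57, 3.14, 3.14, 3.14, 3.14].

INTERFACE

Orientations are given as a rotation vector (axis times angle).
In Python, from rig import movep, servo_line, movej, ungrasp, close_gripper, dwell, inverse_kinematics, snapshot, get_calibration, Unreachable, sign_off, spot_in, spot_point, read_clock, read_joint_positions, read_joint_velocities, read_joint_torque, read_tool_pos, read_tool_rot, read_wrist_force, read_wrist_torque, read_gripper_width, read_grasp_force gives the robot as it stands. Calls block until the motion is done:
- movep(position, orientation): joint-space move of the TCP to a pose.
- servo_line(position, v=150, orientation=None, contact_N=None): straight line of the TCP; orientation=None keeps the orientation; v is the mean speed in mm/s. With contact_N (N) it stops when the force on the tool has changed by that much, and returns True; else False.
- movej(angles): joint-space move.
- ungrasp() and close_gripper(): open the fingers fully, or close them until they stop; the grip force is fixed at half the most.
- dwell(seconds).
- inverse_kinematics(position, orientation): joint angles nearest the present ones, or None.
- snapshot(name): name is "scene" or "top" or "wrist"; returns the picture (384x512x3 uint8, red, green, blue); there is no depth.
- get_calibration(name): a dict with "fx", "fy", "cx", "cy" (pixels), "rvec" (rotation vector, rad) and "tvec" (3), from world to camera coordinates, as OpenCV has them; the wrist camera has in their place "tool_from_camera" (4x4, takes a point from camera to tool coordinates, whose origin is the TCP and whose axes are the flange's). Camera axes: x right, y down, z forward; pixel columns grow to the right and rows downward; lengths in mm; the calibration is good to about 2 mm. A picture is of the moment at which its call begins: read the wrist's pose just before it. get_calibration takes no time and is no camera call.
A pose or a line that the arm cannot do raises Unreachable and nothing moves.
- sign_off(): hands the job in; it is judged then, once.
Trained networks look in the newest picture that a camera, given by its name, has taken for a name from the list of things; names that differ only in an ending like _2 or _b are one class to them, and where a whole thing is asked for, a point or a joint stands for the part that bears it (a point fixed in the world has none). Each returns a list of dicts, best first, with "confidence" (0 to 1); they miss things now and then, are a little off and sometimes report something else, mostly with a low value. They report only what shows in the picture. A call takes as long as a camera call.
- spot_in(camera, label): "centre" ([x, y, z] in mm, in world coordinates, good to about 4 mm: the middle of the surface that is visible of it).
- spot_point(camera, label): "centre" ([x, y, z] in mm, in world coordinates, good to about 4 mm: a listed point, or the origin of a listed thing).
Readings, each from a call of its own:
- read_clock(): time.
- read_joint_positions(): joint angles.
- read_joint_velocities(): joint speeds.
- read_joint_torque(): joint torques, N m.
- read_tool_pos(): TCP position.
- read_tool_rot(): TCP orientation.
- read_wrist_force(): force on the tool from outside, world axes, zero at the start.
- read_wrist_torque(): the same for the moment, N m.
- read_gripper_width(): opening from 0.0 (shut) to 1.0 (fully open).
- read_grasp_force(): force on a finger pad.
Only numpy, scipy, OpenCV 4.12 (cv2) and the standard library are available. Lean on these libraries where they do the work, as an engineer would, in place of code of your own. Each camera call takes 0.05 s, during which the arm holds its last target. There are 200 camera calls.

TASK

The lid springs of the glass-fusing kiln are to be trimmed, and I need you to hold the lid for me: first swing the blue spring-box door on the kiln's right side wide open by its handle, so that I can get at the adjusting nut. Then take the lid by its black front handle, raise it a few degrees past its balance point, where the springs begin to carry it, ease it back to a few degrees below that point and hold it still there; the job finishes while you are holding it. Keep the lid in hand all the way, so that it neither flies up nor drops, and leave everything else on the bench where it is.

Things in the scene. Friction and masses are not known exactly. Their poses are not given: they have to be found in the camera images.
- kiln: cold clamshell fusing kiln, fixed on the bench: grey base, steel-banded lid, blue spring box along its right side. Origin on the bench; x to its rear, y to its left as seen from the robot (place and yaw vary). Kiln: x -165 to 165, y -120 to 240 mm, base top z 112, shut lid's top z 195. Spring box: x -165 to 245, y -250 to -126, top z 205 mm
- spring_door (a joint): angle of the blue spring-box door (rad): 0 shut, grows as it swings out towards the robot about the upright hinge at its right-hand edge (positive turn about vertical), stop at 1.9. Starts shut or up to 0.3 ajar. No latch; slight hinge friction keeps it where it is left. Panel 122 mm wide, z 24 to 200 mm, 5 mm thick, its shut face 6 mm in front of the box
- door_hinge (a point): point on the door's upright hinge line, 167 mm above the bench, as high as door_grip; fixed to the kiln at x -166, y -250 mm of its frame
- door_grip (a point): grip point of the door's steel D-handle, moves with the door: on the axis of an upright 10 mm round bar, 167 mm above the bench, 41 mm off the door's face; the bar spans z 113 to 183 mm, its end legs run straight back to the face. Door shut: 46 mm in front of the hinge line and 92 mm left of it (kiln axes). Pinch it from above, fingers left and right of the bar
- kiln_lid: the lid; origin mid-bar of its handle: black round bar, 16 mm thick, 160 mm long, along the kiln's y, posts 70 mm either side, 60 mm off the lid's face. Shut it lies at x -225, y 60, z 167 mm of the kiln's frame, 28 mm below the lid's top; pinch from above. Hinge line along the kiln's y at x 180, z 117 mm. Springs balance it at 0.38 rad (22 degrees) open: see lid_grip
- lid_grip (a point): mid-bar of the lid's handle, same place and axes as kiln_lid. The tilt of its z axis is the lid's opening angle: 0 shut, stop at 1.25 rad. Below the balance at 0.38 rad the lid sinks shut by itself (at the handle 6.3 N down when shut, 3 N at 0.2, 1 N at 0.32); above it the springs carry it up by themselves (1.2 N up at 0.45, 3.5 N at 0.6)
- hacksaw: hacksaw with steel tube frame and red handle, 430 x 130 mm, lying flat, loose; origin near the middle of the blade. Leave alone
- flask: steel vacuum flask, 72 mm across, 205 mm tall, standing, loose; origin under its centre. Leave alone
- flux_tub: white tub with lid, 84 mm across, 75 mm tall, loose; origin under its centre. Leave alone
- came_tin: open aluminium tin of lead-came offcuts, 130 x 90 x 35 mm, loose; origin under its centre. Leave alone
- scissors: scissors with red handles, 190 x 92 mm, lying flat, loose; origin near the pivot. Leave alone
- pliers: grozing pliers with black handles, 190 mm long, loose; origin near the joint of the jaws. Leave alone

How it is judged:
By the outcome, as a careful person would: the job done as asked, in the order asked, and still so for the second after the job is handed in, while the arm keeps its last pose, push and grip.
It also fails if it takes over 54 s, if anything falls off the work surface, if the arm or the gripper's body presses on something with over 40 N, if the wrist force passes 120 N, or if a joint passes its speed limit or range.

## Working session

There is one attempt and no reset: what is moved stays moved. The work goes in short steps, each a Python script; the robot and the scene stay as the last script left them, time stands still between calls to the robot, and variables do not carry over. Pictures are saved under pics/ and viewed, at most 10 in all, crops included, and the job is handed in when it is done.

```bash
mkdir -p pics; ls; python3 - <<'E'
from rig import *
import cv2,numpy as np
ims=[]
for c in("scene","top"):
    im=snapshot(c); ims.append(im)
    for l in("door_hinge","door_grip","lid_grip","kiln","kiln_lid"):
        for d in spot_point(c,l)[:2]: print(c,l,np.round(d["centre"],1),round(d["confidence"],2))
    for l in("flask","flux_tub","came_tin","hacksaw","scissors","pliers"):
        for d in spot_point(c,l)[:1]: print(c,l,np.round(d["centre"],1),round(d["confidence"],2))
cv2.imwrite("pics/a.png",cv2.resize(np.vstack(ims),(512,768))[:,:,::-1])
cv2.imwrite("pics/s.png",ims[0][:,:,::-1]);cv2.imwrite("pics/t.png",ims[1][:,:,::-1])
print(read_tool_rot(),read_clock()); 
for c in("scene","top","wrist"): print(get_calibration(c))
E
```

```text
pics
scene door_hinge [ 538.3 -160.9  168.6] 0.61
scene door_grip [485.7 -77.6 167.7] 0.52
scene lid_grip [483.  144.1 165.8] 0.77
scene lid_grip [485.9 -77.8 170.3] 0.65
scene kiln_lid [370.3  98.8  -0. ] 0.68
scene kiln_lid [486.4 149.2 167.2] 0.57
scene flux_tub [348.  399.2  -1.9] 0.91
scene came_tin [ 330.9 -367.7    0.6] 0.6
scene hacksaw [ 462.  -568.7    2.7] 0.72
scene scissors [369.4 100.4   1.5] 0.77
scene pliers [ 356.9 -139.4    0.8] 0.84
top door_hinge [ 539.6 -158.2  167.9] 0.62
top door_grip [472.3 -76.4 165.9] 0.61
top door_grip [ 356.4 -142.8   -2.8] 0.61
top lid_grip [480.1 149.  167.1] 0.64
top kiln [479.3 153.  167.1] 0.29
top kiln_lid [477.2 155.5 167.1] 0.57
top flask [511.7 489.4   2.7] 0.87
top flux_tub [352.9 398.8  -1.7] 0.81
top came_tin [ 322.2 -362.7   -1. ] 0.85
top hacksaw [ 460.3 -568.2   -4.1] 0.94
top scissors [371.2 102.1   1.6] 0.78
top pliers [ 356.3 -140.4   -3.1] 0.78
[5.83797614e-01 3.08686359e+00 1.86615251e-04] 1.2
{'fx': 369.10720801554424, 'fy': 369.10720801554424, 'cx': 253.55797511036442, 'cy': 189.86179989544152, 'rvec': array([ 2.228481  ,  1.40362585, -0.4263385 ]), 'tvec': array([-210.75471954, -332.35924237, 1520.07511669])}
{'fx': 392.01247993676964, 'fy': 392.01247993676964, 'cx': 257.56029660605714, 'cy': 195.5934214067743, 'rvec': array([ 2.1599953 , -2.20276552,  0.07873404]), 'tvec': array([-5.91216701e-01,  5.23670958e+02,  1.66812697e+03])}
{'fx': 296.11998618409183, 'fy': 296.11998618409183, 'cx': 252.31999518416043, 'cy': 195.90618049251242, 'tool_from_camera': array([[ 3.50265320e-04, -9.56303531e-01, -2.92375503e-01,
         7.48101390e+01],
       [ 9.99999640e-01,  1.08841284e-04,  8.41999030e-04,
         1.34528800e+00],
       [-7.73384120e-04, -2.92375693e-01,  9.56303224e-01,
        -1.43246478e+02],
       [ 0.00000000e+00,  0.00000000e+00,  0.00000000e+00,
         1.00000000e+00]])}
```

View pics/a.png

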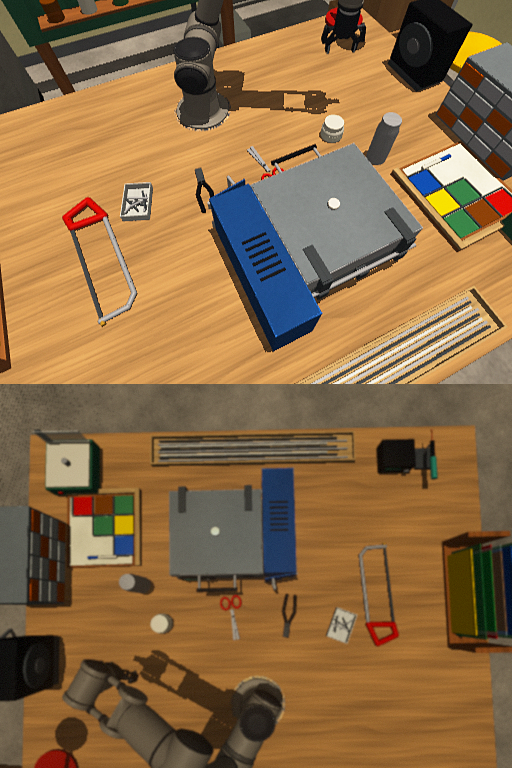

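```bash
python3 -c "
import cv2
t=cv2.imread('pics/t.png')[40:260,150:400]
cv2.imwrite('pics/tc.png',cv2.resize(t,None,fx=2.6,fy=2.6,interpolation=3)[:600])"
```

```text
(no output)
```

The pictures show the kiln nearly square to the robot. In the top view the lid handle is at about (218,590 in the stack) and the door is slightly ajar at about (283,578). The pliers and scissors lie low in front. Next I'll measure with the wrist camera from two places.

```bash
cat > h.py <<'E'
from rig import *
import numpy as np, cv2
from scipy.spatial.transform import Rotation as R
DOWN=R.from_rotvec([0,np.pi,0])
def rz(a): return (R.from_euler('z',a)*DOWN).as_rotvec()
E
python3 - <<'E'
from h import *
for i,p in enumerate([(400,20,330),(380,-110,340),(400,90,300)]):
    movep(p,rz(0))
    P=np.array(read_tool_pos());im=snapshot("wrist");cv2.imwrite(f"pics/w{i}.png",im[:,:,::-1])
    T=get_calibration("wrist")["tool_from_camera"];c=P+R.from_rotvec(read_tool_rot()).apply(T[:3,3])
    print(np.round(P),"cam",np.round(c),read_clock())
    for l in("door_hinge","door_grip","lid_grip","kiln_lid"):
        for d in spot_point("wrist",l)[:2]: print(l,np.round(d["centre"],1),round(d["confidence"],2))
E
```

```text
[400.  20. 330.] cam [326.  22. 473.] 3.1417
door_hinge [ 539.3 -160.1  165.9] 0.94
door_grip [479.4 -78.2 167.2] 0.78
lid_grip [479.5 147.  168.4] 0.97
kiln_lid [478.7 148.2 168.4] 0.91
[ 380. -110.  340.] cam [ 306. -109.  483.] 3.9833
door_hinge [ 538.4 -159.6  164.8] 0.84
door_grip [478.7 -81.2 166.1] 0.81
lid_grip [479.5 145.7 170.3] 0.7
kiln_lid [479.3 148.9 172.1] 0.88
kiln_lid [ 536.7 -160.6  164.4] 0.39
[400.  90. 300.] cam [326.  91. 443.] 5.0667
door_hinge [ 535.9 -161.5  166.2] 0.78
door_grip [479.6 -78.1 166.1] 0.77
lid_grip [479.9 147.8 167.6] 0.91
lid_grip [510.8 491.9   2. ] 0.18
kiln_lid [478.4 151.6 170.1] 0.88
```

```bash
python3 -c "
import cv2,numpy as np
cv2.imwrite('pics/ww.png',cv2.resize(np.hstack([cv2.imread('pics/w0.png'),cv2.imread('pics/w1.png')]),(800,300),interpolation=3))"
```

```text
(no output)
```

View pics/ww.png

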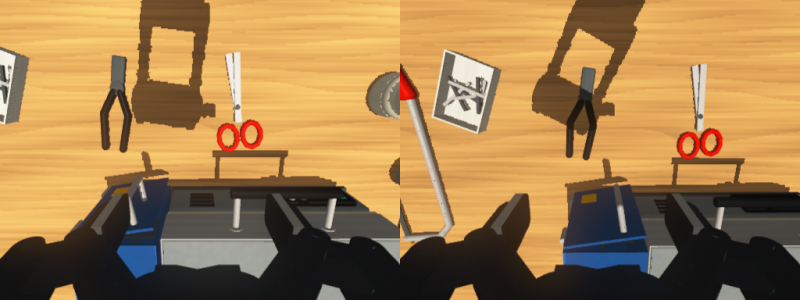

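The wrist views show the door bar at about (621,185–232) in the right half and the lid handle near (235,190)–(335,190) in the left half. They agree with the networks within about 2 mm, so yaw is about 0 and the door is about 0.17 rad ajar. Next is the door.

```bash
cat > door.py <<'E'
from h import *
H=np.array([539.1,-161.2]); t0=0.168; Z=148
def at(t,z): 
    a=np.arctan2(92,-46)+t
    return [*(H+102.9*np.array([np.cos(a),np.sin(a)])),z]
ts=np.linspace(t0,1.72,10)
for t in ts: print(round(t,2),np.round(at(t,Z)),inverse_kinematics(at(t,Z),rz(t)) is not None and np.round(inverse_kinematics(at(t,Z),rz(t)),2))
E
cat > door2.py <<'E'
from door import *
movep(at(t0,260),rz(t0))
print("hit",servo_line(at(t0,Z),v=120,contact_N=12),read_tool_pos())
close_gripper(); print("grip",read_gripper_width(),read_grasp_force(),read_wrist_force())
for t in ts[1:]:
    servo_line(at(t,Z),v=120,orientation=rz(t)); print(round(t,2),np.round(read_wrist_force(),1),round(read_gripper_width(),3))
print(read_clock(),read_tool_pos())
E
python3 door.py
```

```text
0.17 [478. -78. 148.] [-0.32  0.36  1.75 -0.    1.03 -2.06]
0.34 [465. -90. 148.] [-0.35  0.34  1.78  0.    1.02 -2.26]
0.51 [ 454. -104.  148.] [-0.39  0.33  1.8   0.    1.01 -2.47]
0.69 [ 445. -119.  148.] [-0.43  0.32  1.82  0.    1.01 -2.68]
0.86 [ 439. -136.  148.] [-0.47  0.32  1.82 -0.    1.01 -2.9 ]
1.03 [ 437. -153.  148.] [-0.5   0.32  1.81  0.    1.01 -3.1 ]
1.2 [ 437. -171.  148.] [-0.54  0.33  1.8   0.    1.01  2.97]
1.38 [ 440. -188.  148.] [-0.57  0.35  1.77  0.    1.02  2.77]
1.55 [ 446. -205.  148.] [-0.59  0.37  1.74  0.    1.04  2.58]
1.72 [ 455. -220.  148.] [-0.6   0.39  1.7   0.    1.05  2.39]
```

```bash
sed -i 's/rz(t)/rz(t+np.pi)/g' door.py door2.py; sed -i 's/rz(t0)/rz(t0+np.pi)/' door2.py
python3 - <<'E'
import re
s=open('door.py').read()
s=re.sub(r'for t in ts: print.*','q=[inverse_kinematics(at(t,Z),rz(t+np.pi)) for t in ts]; print(np.round(np.array(q)[[0,4,-1]],2)); assert np.ptp(np.array(q)[:,5])<2.5',s)
open('door.py','w').write(s)
E
python3 door2.py
```

```text
[[-0.32  0.36  1.75  0.    1.03  1.08]
 [-0.47  0.32  1.82 -0.    1.01  0.25]
 [-0.6   0.39  1.7  -0.    1.05 -0.75]]
hit False [478.80262822 -78.27508775 148.62817571]
grip 0.10202083856100509 58.436084389686584 [-3.1386001   4.98511169  3.69133171]
0.34 [-3.9  3.6  6.2] 0.103
0.51 [-4.   3.4  6.3] 0.103
0.69 [-3.7  2.5  6. ] 0.101
0.86 [-4.6  1.5  7.3] 0.103
1.03 [-4.8  0.2  5.5] 0.103
1.2 [-5.1 -0.   5.1] 0.1
1.38 [-4.7 -1.   5.8] 0.102
1.55 [-4.5 -1.9  5.8] 0.104
1.72 [-4.  -1.1  5.5] 0.101
12.1917 [ 454.8808855  -220.46870275  148.1345824 ]
```

```bash
cat > lid.py <<'E'
from h import *
G=np.array([479.6,147.5,167.5])   # bar centre, shut
def pose(phi,yaw,back=19):
    c,s=np.cos(phi),np.sin(phi)
    d=np.array([-405*c+50*s,0,50*c+405*s])-np.array([-405,0,50])
    r=R.from_euler('y',phi)*R.from_euler('z',yaw)*DOWN
    return G+d+r.apply([0,0,back]), r.as_rotvec()
E
python3 - <<'E'
from lid import *
ungrasp(); p=read_tool_pos(); servo_line([p[0],p[1],290],v=200)
for s in(1,-1):
    print(s,[np.round(q,2) if (q:=inverse_kinematics(*pose(f,s*np.pi/2))) is not None else None for f in(0,.2,.31,.46)])
s=snapshot("scene");t=snapshot("top")
print([(np.round(d["centre"]),d["confidence"]) for d in spot_point("scene","door_grip")])
cv2.imwrite("pics/b.png",np.hstack([s[130:300,150:400],t[150:320,150:400]])[:,:,::-1])
print(read_clock())
E
```

```text
1 [array([ 0.15,  0.39,  1.71,  0.  ,  1.05, -3.  ]), array([ 0.13,  0.44,  1.4 ,  0.03,  1.5 , -3.02]), array([ 0.12,  0.51,  1.19,  0.04,  1.75, -3.02]), array([ 0.1 ,  0.65,  0.86,  0.05,  2.09, -3.02])]
-1 [array([ 0.15,  0.39,  1.71, -0.  ,  1.05,  0.15]), array([0.13, 0.44, 1.4 , 0.03, 1.5 , 0.12]), array([0.12, 0.51, 1.19, 0.04, 1.75, 0.12]), array([0.1 , 0.65, 0.86, 0.05, 2.09, 0.12])]
[(array([ 459., -220.,  165.]), 0.77)]
13.925
```

View pics/b.png

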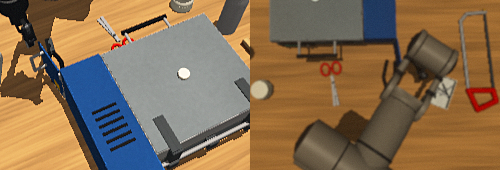

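```bash
cat > go.py <<'E'
from lid import *
p,o=pose(0,-np.pi/2); x0=p[0]
movep([x0-9,p[1],270],o)
read=np.round(read_wrist_force(),1)
print("hit",servo_line([x0-9,p[1],p[2]],v=120,contact_N=8),read_tool_pos(),read)
print("touch",servo_line([x0-45,p[1],p[2]],v=25,contact_N=4)); t=read_tool_pos(); print(t,read_wrist_force(),read_clock())
E
python3 go.py
```

```text
hit False [471.07997964 147.49139344 149.13857857] [-0.6 -0.7  0.1]
touch True
[444.87627246 147.52788671 148.60469048] [2.46571272 0.37596201 1.48174433] 17.475
```

```bash
cat > go2.py <<'E'
from lid import *
p,o=pose(0,-np.pi/2)
print("hit",servo_line([479.4,p[1],p[2]],v=60,contact_N=8),read_tool_pos())
close_gripper(); print("grip",read_gripper_width(),read_grasp_force(),np.round(read_wrist_force(),1))
for f in(.04,.10,.16,.22,.28,.32):
    p,o=pose(f,-np.pi/2); servo_line(p,v=60,orientation=o)
    print(f,np.round(read_wrist_force(),1),np.round(read_wrist_torque(),2),round(read_gripper_width(),3),np.round(np.array(read_tool_pos())-p,1))
print(read_clock())
snapshot("top");print([(np.round(d["centre"],1),round(d["confidence"],2)) for d in spot_point("top","lid_grip")],p-R.from_rotvec(o).apply([0,0,19]))
cv2.imwrite("pics/c.png",snapshot("scene")[:,:,::-1])
E
python3 go2.py
```

```text
hit False [479.14162355 147.44703597 148.2669994 ]
grip 0.16431396043929752 58.44125032424927 [0.4 0.2 1.8]
0.04 [ 1.4 -0.1 -5.8] [ 0.08 -0.4  -0.  ] 0.166 [-0.2  0.  -0.8]
0.1 [ 1.1  1.7 -4.8] [ 0.11 -0.34 -0.01] 0.163 [-0.1  0.  -0.5]
0.16 [ 2.4  0.1 -4.1] [ 0.11 -0.4  -0.05] 0.165 [-0.1  0.  -0.4]
0.22 [ 0.9  2.  -3. ] [ 0.14 -0.45 -0.02] 0.168 [-0.1  0.  -0.4]
0.28 [ 0.1  0.6 -1.7] [ 0.18 -0.43 -0.  ] 0.162 [-0.1  0.  -0.4]
0.32 [ 1.9  1.2 -1.1] [ 0.23 -0.44 -0.02] 0.167 [-0.1  0.  -0.4]
21.9417
[(array([516.5, 146.9, 290.6]), 0.67)] [515.88798371 147.5        292.36122795]
```

View pics/c.png

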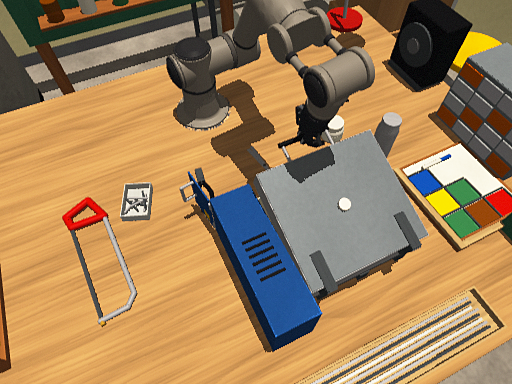

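The lid is held at its handle (about 305,150) and raised, the door stands open at about (200,185), and the forces match the spring curve. Now I'll go past the balance point, ease back and hold.

```bash
python3 - <<'E'
from lid import *
def go(f,v):
    p,o=pose(f,-np.pi/2); servo_line(p,v=v,orientation=o)
    dwell(.2);F=np.mean([(dwell(.05),read_wrist_force())[1] for _ in range(10)],0)
    print(f,np.round(F,1),round(read_gripper_width(),3),np.round(np.array(read_tool_pos())-p,1))
for f in(.38,.45): go(f,50)
dwell(.5)
for f in(.40,.35,.31): go(f,30)
dwell(1.)
snapshot("top");print([(np.round(d["centre"],1),round(d["confidence"],2)) for l in("lid_grip","door_grip") for d in spot_point("top",l)[:1]],pose(.31,-np.pi/2,0)[0])
print(read_clock(),read_grasp_force(),np.abs(read_joint_velocities()).max())
E
```

```text
0.38 [ 3.3  2.6 -1.9] 0.166 [ 0.  0. -0.]
0.45 [ 4.4  3.6 -1.5] 0.165 [ 0.   0.1 -0.1]
0.4 [ 3.5  3.6 -1.8] 0.164 [-0.   0.1 -0.2]
0.35 [ 3.8  3.5 -2.4] 0.161 [-0.1  0.  -0.3]
0.31 [ 3.7  3.6 -3. ] 0.166 [-0.1  0.  -0.5]
[(array([513.2, 147.6, 290.3]), 0.95), (array([ 451.1, -219.9,  165.2]), 0.5)] [514.15783602 147.5        288.66542625]
30.9333 59.426334500312805 0.002073199144543304
```

```bash
python3 -c "
from rig import *
print(sign_off())"
```

```text
the job is handed in; nothing more can be done
None
```

I opened the spring-box door to about 1.7 rad, raised the lid to 0.45 rad, eased it back to 0.31 rad and am holding it still there in the gripper; the job was handed in just after 30.9 s. The angles come from the arm's position, because the force reading drifted too much to confirm the balance point, and my last picture of the whole bench was before the final raise.

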